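# Fish the drainer out of the pickle jar

### The job

Take the long fork-footed picker from its stand, reach down into the empty pickle jar with it, catch the drainer disc by its knob and lift it out without touching it with your fingers or pressing hard on jar or disc. Set the drainer down gently, knob up, wholly on the round wooden trivet, then hang the picker back in its stand as it was and let go. Leave the other things on the counter where they are.

Things in the scene. Friction and masses are not known exactly. Their poses are not given: they have to be found in the camera images.
- jar: Clear straight-sided round pickle jar, open at the top, standing firmly on the counter (it does not move). Outer diameter 96 mm, bore 88 mm, height 130 mm, inner floor 6 mm above its underside. Origin: centre of its underside; z up. It is told from the tumbler by its size and by the disc in it.
- drainer: Loose metal drainer disc lying flat, knob up, on the jar's inner floor, its middle within 3 mm of the jar's. Disc 82 mm across, 8 mm thick, with a central knob on a stem. Mass 0.11 to 0.24 kg. Origin: centre of the disc's underside; z up.
- drainer_knob (a point): Centre of the underside of the drainer's knob, 18 mm above the disc's underside and 10 mm above the disc's top. The knob is a flat round cap 16 mm across and 6 mm thick, on a stem 6 mm thick and 10 mm tall.
- stand: Picker stand, fixed: wooden base 130 x 100 mm, a post on its +x side carrying two level steel arms, upper faces 165 mm above the counter, nothing above them. Origin: on the counter, under the point of the slot between the arms where the picker's shaft hangs; z up.
- stand_slot (a point): Point of the stand's slot where the picker's shaft hangs, level with the arms' upper faces, straight above the stand's origin. The arms are 14 mm wide and 6 mm thick; the slot between them is 16 mm wide along x, shut at the post (+x), open at its -x end, where the arms end 22 mm from this point.
- picker_handle (a point): Middle of the picker's wooden handle block: 40 mm along x, 32 mm along y, 56 mm tall, z up. The picker hangs upright, handle's underside on the stand's arms, shaft down through the slot. Its foot is wider than the slot: to take it off or hang it, raise it a few mm and slide it through the slot's open end. Picker 0.15 kg.
- picker_shaft (a point): Shaft axis at the handle's underside, 28 mm below the handle's middle; x, y, z as the handle. The 9 mm shaft narrows to 6.4 mm 65 mm down and is telescopic: the underside of the fork foot at its end is 126 to 146 mm below this point, unreported and new each time, to be found by touch. It slides very stiffly (20 N: 1 mm/s).
- picker_side (a point): Point on the shaft axis, 60 mm below the handle's underside; axes as the handle. The fork foot points to +x (on the stand: to the post). 19 mm wide, 5 mm thick, reaching from the shaft to 23 mm in front of its axis; its notch, 9 mm wide, open in front, begins 6 mm in front of the axis. Each prong's last 2.5 mm bears a lip 2 mm high on top. The foot springs 0.2 mm per N up and down, 0.4 along x.
- trivet: Loose flat round wooden trivet, diameter 130 mm, 10 mm thick, 0.4 kg. Origin: centre of its underside.
- tumbler: Bystander: green glass tumbler, 66 mm wide, 105 mm tall. Origin: centre of its underside.
- egg_cup: Bystander: white ceramic egg cup, 48 mm wide, 60 mm tall. Origin: centre of its underside.
- butter_dish: Bystander: closed steel butter dish, 100 x 170 mm, 67 mm tall over its knob. Origin: centre of its underside.
- jam: Bystander: closed jam jar, 68 mm wide, 100 mm tall. Origin: centre of its underside.
- mug: Bystander: ceramic mug, 80 mm wide, 92 mm tall, handle at +y. Origin: centre of its underside.
- spatula: Bystander: wooden spatula lying on the counter along its x axis. About 280 mm long. Origin: its underside, near the middle.

How it is judged:
By the outcome, as a careful person would: the job done as asked, in the order asked, and still so for the second after the job is handed in, with the robot touching nothing.
It also fails if it takes over 64 s, if anything falls off the work surface, if the arm or the gripper's body presses on something with over 40 N, if the wrist force passes 120 N, or if a joint passes its speed limit or range.

### The arm

A 7-joint arm with a two-finger parallel gripper is mounted at the origin on the work surface. World frame = base frame: x ahead of the robot, y to its left, z up, the work surface at z = 0. Lengths are in m, angles in rad, forces in N, time in s.
With the tool pointing down it reaches from about 0.4 to 0.9 m from the base axis. Payload 5.5 kg.
Tool frame: the origin (TCP) lies midway between the tips of the shut fingers; the grasp point (between the pads) lies 19 mm behind it; z points along the fingers, y is the line along which they close (so a half turn about z gives the same grasp; the last joint's range is limited). The gripper opens to 85 mm and grips with 20 to 120 N. Pads are 22 mm wide; open, the fingers measure 114 mm over their backs; the gripper's body (76 mm by 85 mm) begins 54 mm behind the grasp point. The pads swing forward as they close: fully open they stand 13 mm farther back than shut.
Start: joints at [1.469, 0.501, -0.427, 1.55, 0.221, 1.138, -0.21], TCP at [0.232, -0.607, 0.231] pointing down, gripper open.
Joint ranges: [-2.88, 2.88], [-0.31, 2.03], [-1.54, 1.56], [0.2, 2.42], [-1.41, 4.55], [0.19, 2.02], [-2.57, 2.57]. Speed limits (rad/s): [2.57, 2.57, 3.14, 3.14, 3.14, 3.14, 3.14].

### API

Orientations are given as a rotation vector (axis times angle).
In Python, from rig import * gives the robot as it stands. The module is installed in compiled form; this text tells all that it offers.
- The arm moves only by the tool servo_tool, never from a script. Its argument "motion" is a list of rows, each a list of 6 numbers: the shift along the tool's x, y, z scaled (see below), then the turn, a rotation vector about the tool's x, y, z scaled (see below). A call has 1 to 10 rows; each row shifts and turns the commanded pose from where the row before left it, along the tool's axes as they then stand; what a row does not reach is not made up. The controller multiplies each number of a shift by 250 mm and each number of a turn by 0.5 rad. A row lasts 1/8 s, in which the tool goes at most 62.5 mm and 10.7 degrees, less where a joint would pass 70% of its speed; a pose out of reach is approached as far as the arm can. A call with a number of a shift or a turn outside -1 to 1 is refused whole. A call with a gripper value outside its range is refused whole. "gripper" is the closure, from -1 (fully open) to 1 (shut), set as the call begins (left out, the last holds). The fingers move at their own pace and stop on an object; the grip force is fixed at half the most. Time passes only in rows, so rows that do not move let the fingers close. It gives the time, the measured TCP pose, the force, the opening and the grip force at its end, in the units of the state.
- observe(): the state, without advancing time (a new reading comes with each control period).
- snapshot(name): name is "scene" or "side" or "wrist"; returns (picture, depth): 384x512x3 uint8, blue, green, red; 384x512 float32, m along the optical axis (not along the pixel's ray), 0 where there is no reading.
- camera_model(name): a dict with "fx", "fy", "cx", "cy" (pixels), "k1" (the pictures are not rectified: a ray, as slopes to the right and down, at radius r is drawn at 1 + k1 r^2 times it, then the intrinsics apply), "R" (3x3) and "t" (3): a world point X has camera coordinates R X + t; the wrist camera has in their place "T_tool_cam" (4x4, takes a point from camera to tool coordinates, whose origin is the TCP and whose axes are the flange's). Camera axes: x right, y down, z forward; pixel columns grow to the right and rows downward; lengths in m; the calibration is good to about 2 mm. A picture is of the moment at which its call begins: read the wrist's pose just before it. camera_model takes no time and is no camera call.
- close_job(): hands the job in; it is judged then, once.
The state is a dict: "t": time; "joint_pos": joint angles; "qd": joint speeds; "tau": joint torques, N m; "position": TCP position; "eef_rot": TCP orientation; "contact_force": force on the tool from outside, world axes, zero at the start; "torque": the same for the moment, N m; "opening": finger opening in m; "gripper_force": force on a finger pad.
Only numpy, scipy, OpenCV 4.12 (cv2) and the standard library are available. Lean on these libraries where they do the work, as an engineer would, in place of code of your own. Each camera call takes 0.05 s, during which the arm holds its last target. There are 200 camera calls.

## Working session

There is one attempt and no reset: what is moved stays moved. The work goes in short steps, Python scripts to look and compute and a tool call to move; the robot and the scene stay as the last step left them, time stands still between calls to the robot, and variables do not carry over. Pictures are saved under pics/ and viewed, at most 10 in all, crops included, and the job is handed in when it is done.

Besides the shell and the picture viewer there is one more tool, called after "Request:" by a JSON object that holds its "fn" and its "kwargs", one argument or row to a line. servo_tool: Moves the arm, as the interface text tells. Shifts and turns lie within -1 to 1; 1 stands for 250 mm of shift or 0.5 rad of turn. Its arguments: {"type":"object","properties":{"motion":{"type":"array","items":{"type":"array","items":{"type":"number","minimum":-1,"maximum":1}}},"gripper":{"type":"number"}},"required":["motion"]}

```bash
mkdir -p pics; ls; cat > h.py <<'E'
import numpy as np, cv2
from rig import *
from scipy.spatial.transform import Rotation as Ro
def cam(name):
    c=camera_model(name)
    return c
def pose(c,o=None):
    if 'R' in c: return np.array(c['R']),np.array(c['t'])
    o=o or observe()
    T=np.eye(4);T[:3,:3]=Ro.from_rotvec(o['eef_rot']).as_matrix();T[:3,3]=o['position']
    M=np.linalg.inv(T@np.array(c['T_tool_cam']))
    return M[:3,:3],M[:3,3]
def ray(c,R,t,uv):
    uv=np.atleast_2d(np.array(uv,float))
    d=np.c_[(uv[:,0]-c['cx'])/c['fx'],(uv[:,1]-c['cy'])/c['fy']]
    s=d.copy()
    for _ in range(20): s=d/(1+c['k1']*(s**2).sum(1,keepdims=True))
    return -R.T@t, np.c_[s,np.ones(len(s))]@R, s
def onplane(c,R,t,uv,z):
    C,D,_=ray(c,R,t,uv); return C+D*((z-C[2])/D[:,2])[:,None]
def proj(c,R,t,X):
    p=np.atleast_2d(X)@R.T+t; s=p[:,:2]/p[:,2:]
    s=s*(1+c['k1']*(s**2).sum(1,keepdims=True))
    return s*[c['fx'],c['fy']]+[c['cx'],c['cy']]
def cloud(c,R,t,dep):
    v,u=np.mgrid[0:dep.shape[0],0:dep.shape[1]]
    C,D,s=ray(c,R,t,np.c_[u.ravel(),v.ravel()])
    return (C+D*dep.reshape(-1,1)).reshape(*dep.shape,3)
E
python3 - <<'E'
from h import *
o=observe(); print({k:np.round(v,3) for k,v in o.items()})
ims=[]
for n in ('scene','side','wrist'):
    im,d=snapshot(n); cv2.imwrite(f'pics/{n}0.png',im); np.save(f'pics/{n}0.npy',d)
    c=cam(n); print(n,{k:np.round(v,3).tolist() for k,v in c.items()})
E
```

```text
pics
{'t': np.float64(0.0), 'joint_pos': array([ 1.469,  0.502, -0.427,  1.551,  0.221,  1.138, -0.21 ]), 'qd': array([-0.001,  0.001,  0.   , -0.001, -0.   ,  0.   ,  0.002]), 'tau': array([-0.0000e+00, -5.6952e+01, -5.8160e+00, -2.8094e+01,  1.1000e-02,
        1.2000e-02, -0.0000e+00]), 'position': array([ 0.232, -0.607,  0.23 ]), 'eef_rot': array([-3.088, -0.57 ,  0.   ]), 'contact_force': array([ 0.464, -0.125, -0.155]), 'torque': array([0.012, 0.006, 0.019]), 'gripper_force': np.float64(0.0), 'opening': np.float64(0.085)}
scene {'fx': 359.148, 'fy': 359.148, 'cx': 255.016, 'cy': 187.504, 'k1': -0.058, 'R': [[-0.367, 0.93, 0.017], [0.786, 0.319, -0.53], [-0.498, -0.181, -0.848]], 't': [0.251, -0.356, 1.533]}
side {'fx': 426.943, 'fy': 426.943, 'cx': 250.79, 'cy': 186.95, 'k1': -0.159, 'R': [[-0.875, -0.484, -0.005], [-0.243, 0.45, -0.859], [0.418, -0.751, -0.512]], 't': [0.486, 0.281, 1.097]}
wrist {'fx': 287.843, 'fy': 287.843, 'cx': 253.476, 'cy': 187.071, 'k1': -0.049, 'T_tool_cam': [[0.0, -0.965, -0.263, 0.067], [1.0, 0.0, -0.0, -0.0], [0.0, -0.263, 0.965, -0.143], [0.0, 0.0, 0.0, 1.0]]}
```

View pics/scene0.png

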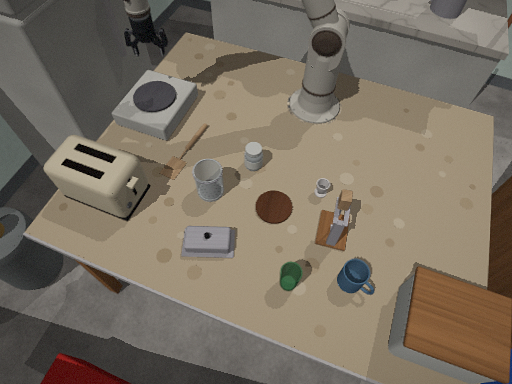

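View pics/side0.png

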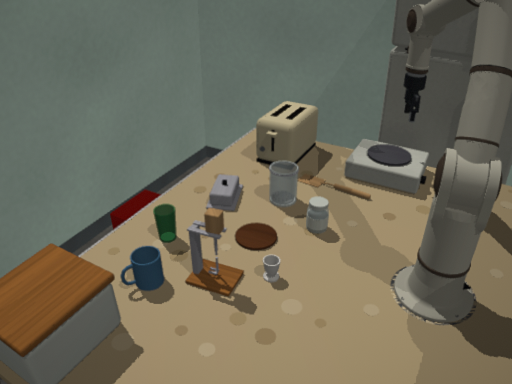

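The scene view shows the jar at (208,180), trivet at (274,207), and stand base at (333,230) with the picker handle at (346,198). The egg cup is at (323,187), jam at (254,156), butter dish at (208,240), tumbler at (290,277) and mug at (354,275). In the side view the handle is at (214,222), jar at (284,183) and trivet at (256,236).

```bash
python3 - <<'E'
from h import *
def load(n): return cv2.imread(f'pics/{n}0.png'),np.load(f'pics/{n}0.npy')
for n,hb,tb in (('scene',(330,185,360,210),(250,185,300,228)),('side',(203,205,228,236),(228,218,284,252))):
    im,d=load(n); c=cam(n);R,t=pose(c); P=cloud(c,R,t,d)
    hsv=cv2.cvtColor(im,cv2.COLOR_BGR2HSV)
    def box(b):
        m=np.zeros(d.shape,bool); m[b[1]:b[3],b[0]:b[2]]=1; return m&(d>0)
    # trivet : ellipse of red-brown mask, centre ray onto z=0.01
    m=box(tb)&(hsv[...,1]>110)&(hsv[...,2]<140)
    cs,_=cv2.findContours(m.astype('uint8'),cv2.RETR_EXTERNAL,cv2.CHAIN_APPROX_NONE)
    k=max(cs,key=cv2.contourArea)[:,0]
    X=onplane(c,R,t,k,0.01); (cx,cy),r=cv2.minEnclosingCircle((X[:,:2]*1000).astype('float32'))
    print(n,'trivet',cx,cy,r,'meanz',P[m][:,2].mean())
    # handle
    m=box(hb)&(P[...,2]>0.16)&(P[...,2]<0.26)
    Q=P[m]; print(' handle z max',np.percentile(Q[:,2],[2,50,98]))
    T=Q[Q[:,2]>0.214]; print('  top n',len(T),'mean',T.mean(0)); print('  rect',cv2.minAreaRect((T[:,:2]*1000).astype('float32')))
    # stand base: brown z<0.035
    b=(305,205,355,255) if n=='scene' else (180,255,250,295)
    m=box(b)&(hsv[...,1]>110)&(hsv[...,2]<190)&(P[...,2]>0.006)&(P[...,2]<0.04)
    Q=P[m]; print('  base z',np.median(Q[:,2]),'n',len(Q),cv2.minAreaRect((Q[:,:2]*1000).astype('float32')))
    # arms/post: z 0.1-0.175 gray
    b=(315,185,365,250) if n=='scene' else (180,205,250,290)
    m=box(b)&(P[...,2]>0.14)&(P[...,2]<0.185)&(hsv[...,1]<70)
    Q=P[m]; print('  arms n',len(Q),cv2.minAreaRect((Q[:,:2]*1000).astype('float32')), np.percentile(Q[:,2],[5,50,95]))
    # jar
    b=(190,150,228,205) if n=='scene' else (262,152,305,208)
    m=box(b)&(P[...,2]>0.115)&(P[...,2]<0.15); Q=P[m]; 
    print('  jar rim n',len(Q), cv2.minEnclosingCircle((Q[:,:2]*1000).astype('float32')) if len(Q) else '')
im,d=load('scene');im2,_=load('side')
a=cv2.resize(im[150:260,180:380],None,fx=4,fy=4,interpolation=cv2.INTER_CUBIC)[:300*2]
a=cv2.resize(im[175:255,300:380],None,fx=5,fy=5,interpolation=2);b=cv2.resize(im2[200:300,180:260],None,fx=4,fy=4,interpolation=2)
z=np.zeros((400,720,3),np.uint8); z[:,:400]=a; z[:,400:]=b
cv2.imwrite('pics/st.png',z)
E
```

```text
scene trivet 538.6323852539062 11.859807968139648 65.20581817626953 meanz 0.009512174479873639
 handle z max [0.1638379  0.21389934 0.22311772]
  top n 143 mean [0.54080494 0.22329337 0.22039835]
  rect ((538.6163940429688, 223.97415161132812), (42.08983612060547, 32.70709991455078), 12.263533592224121)
  base z 0.011613570575438326 n 606 ((547.6768188476562, 227.146484375), (130.55699157714844, 99.3612060546875), 6.489258289337158)
  arms n 254 ((562.739501953125, 227.97482299804688), (92.15528106689453, 44.6049690246582), 6.099233150482178) [0.14846894 0.16416966 0.16845144]
  jar rim n 235 ((556.6076049804688, -222.2730712890625), 52.13056182861328)
side trivet 529.0252075195312 11.131582260131836 67.95561981201172 meanz 0.010404352917854276
 handle z max [0.1636218  0.19731176 0.2232711 ]
  top n 160 mean [0.53429577 0.22485463 0.22039369]
  rect ((536.2337036132812, 222.5951385498047), (39.08261489868164, 37.9051513671875), 8.52363395690918)
  base z 0.011667581206191546 n 1080 ((543.32177734375, 223.5821533203125), (130.4568634033203, 103.05138397216797), 5.901854038238525)
  arms n 290 ((557.4020385742188, 226.26771545410156), (92.15078735351562, 47.704795837402344), 6.560393810272217) [0.14321267 0.16455338 0.1674133 ]
  jar rim n 276 ((550.8367919921875, -226.03688049316406), 52.666465759277344)
```

View pics/st.png

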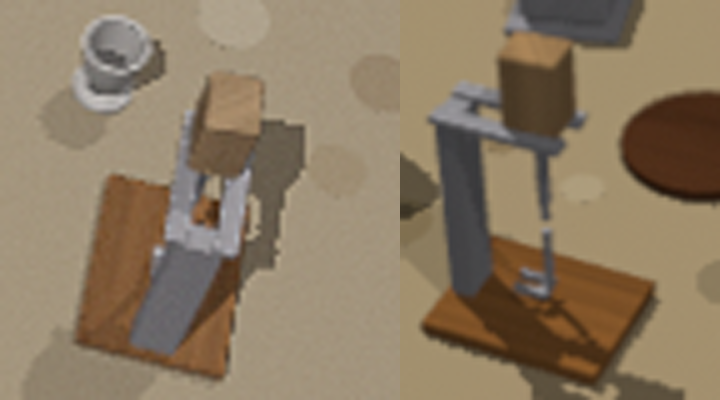

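The close-up confirms the post is on the far (+x) side, with the stand yawed about 6°. The fork foot shows near side pixel (214,271).

```bash
cat >> h.py <<'E'
def togo(target,yaw=None,o=None):
    "world target (m), yaw of tool x (deg): total tool-axes shift (units of 250mm) and tool z turn (units .5rad)"
    o=o or observe(); M=Ro.from_rotvec(o['eef_rot']).as_matrix()
    cy=np.degrees(np.arctan2(M[1,0],M[0,0]))
    d=M.T@(np.array(target)-o['position'])/0.25
    print('pos',np.round(o['position'],4),'yaw %.2f'%cy,'tilt',np.round(M[:,2],4),'shift units',np.round(d,4), 'turn', None if yaw is None else round(-np.radians(yaw-cy)/0.5,4))
E
python3 - <<'E'
from h import *
c=cam('scene');R,t=pose(c);P=cloud(c,R,t,np.load('pics/scene0.npy'))
for nm,(u,v) in dict(toaster=(97,165),toaster2=(125,180),stove=(155,95),tumbler=(290,268),egg=(323,185),mug=(352,265),jam=(254,148),butter=(207,236),board=(460,320)).items():
    print(nm,np.round(np.median(P[v-2:v+3,u-2:u+3].reshape(-1,3),axis=0),3))
c=cam('side');R,t=pose(c)
# shaft foot end: vertical line at slot
for z in np.arange(0.01,0.06,0.005): print(round(z,3),np.round(proj(c,R,t,[0.5375,0.2235,z])[0],1),end=' ')
togo([0.545,-0.224,0.28],6.2)
E
```

```text
toaster [ 0.706 -0.529  0.187]
toaster2 [ 0.711 -0.429  0.169]
stove [ 0.278 -0.594  0.084]
tumbler [0.75  0.138 0.065]
egg [0.4   0.149 0.03 ]
mug [0.66  0.315 0.042]
jam [ 0.389 -0.121  0.099]
butter [ 0.748 -0.138  0.066]
board [0.759 0.598 0.166]
0.01 [216.5 276.3] 0.015 [216.4 274.9] 0.02 [216.3 273.5] 0.025 [216.2 272.1] 0.03 [216.1 270.7] 0.035 [216.  269.3] 0.04 [215.9 267.9] 0.045 [215.8 266.5] 0.05 [215.8 265.1] 0.055 [215.7 263.7] pos [ 0.2316 -0.6068  0.2305] yaw 20.90 tilt [-5.0e-04  1.4e-03 -1.0e+00] shift units [ 1.7172 -0.9834 -0.1965] turn 0.5132
```

Request:
{"fn": "servo_tool", "kwargs": {
  "motion": [
    [0,0,-0.2,0,0,0.26],
    [0.17,-0.17,0,0,0,0.253],
    [0.17,-0.17,0,0,0,0],
    [0.17,-0.17,0,0,0,0],
    [0.17,-0.17,0,0,0,0],
    [0.17,-0.17,0,0,0,0],
    [0.17,-0.17,0,0,0,0],
    [0.17,-0.17,0,0,0,0],
    [0.17,-0.17,0,0,0,0],
    [0,0,0,0,0,0]
  ],
  "gripper": -1
}}

```text
t: 1.4
position: [0.5302, -0.2212, 0.2815]
eef_rot: [-3.133, -0.186, -0.003]
contact_force: [0.5, -0.2, 0.3]
opening: 0.085
gripper_force: 0.0
```

```bash
python3 - <<'E'
from h import *
o=observe(); print(o['t'],np.round(o['joint_pos'],3)); togo([0.545,-0.224,0.28],6.2)
im,d=snapshot('wrist'); cv2.imwrite('pics/w1.png',im); np.save('pics/w1.npy',d)
E
```

```text
1.4 [ 0.829  0.343 -0.602  1.684  0.204  1.177 -1.276]
pos [ 0.5302 -0.2212  0.2815] yaw 6.81 tilt [ 0.002   0.0031 -1.    ] shift units [0.0576 0.0181 0.0062] turn 0.0212
```

View pics/w1.png

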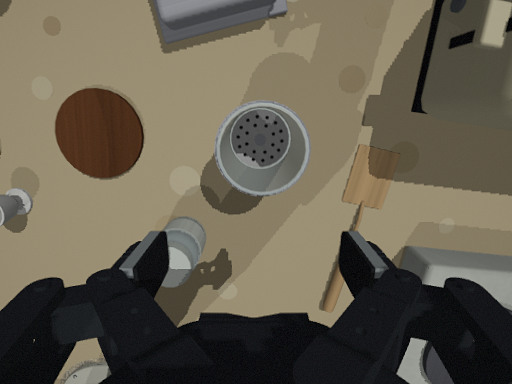

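The wrist view shows the jar rim centred near (263,148), the disc with its knob near (260,138), and the trivet at (100,133). The view of the disc and rim is clear enough to measure.

```bash
python3 - <<'E'
from h import *
im=cv2.imread('pics/w1.png'); d=np.load('pics/w1.npy'); c=cam('wrist');R,t=pose(c);P=cloud(c,R,t,d)
hsv=cv2.cvtColor(im,cv2.COLOR_BGR2HSV)
def fit(X):
    X=X[:,:2];A=np.c_[2*X,np.ones(len(X))];s=np.linalg.lstsq(A,(X**2).sum(1),rcond=None)[0]
    return np.round(s[:2]*1000,1),round(1000*np.sqrt(s[2]+s[0]**2+s[1]**2),1)
# trivet
m=((hsv[...,1]>110)&(hsv[...,2]<150)).astype('uint8'); m[:, 170:]=0
k=max(cv2.findContours(m,0,cv2.CHAIN_APPROX_NONE)[0],key=cv2.contourArea)[:,0]
print('trivet',fit(onplane(c,R,t,k,.01)))
# depth jar region
Q=P[95:200,210:315].reshape(-1,3); print('z hist',np.histogram(Q[:,2],bins=[-.01,.004,.01,.018,.026,.034,.1,.122,.14])[0])
for lo,hi,n in ((.12,.14,'rim'),(.009,.019,'disc'),(.024,.036,'knob')):
    q=Q[(Q[:,2]>lo)&(Q[:,2]<hi)]
    if len(q)>5: print(n,len(q),np.round(q.mean(0),4),cv2.minEnclosingCircle((q[:,:2]*1000).astype('float32')))
g=im[90:200,205:320]
cv2.imwrite('pics/jar.png',cv2.resize(g,None,fx=5,fy=5,interpolation=cv2.INTER_CUBIC))
E
```

```text
trivet (array([535.3,   1.9]), np.float64(64.0))
z hist [3675  359 2627  127  241 1424  689 1845]
rim 1928 [ 0.5554 -0.2302  0.1277] ((554.4932861328125, -229.93569946289062), 50.56816864013672)
disc 2658 [ 0.5548 -0.2295  0.0139] ((554.18212890625, -230.06732177734375), 44.21683883666992)
knob 299 [ 0.5435 -0.2331  0.0299] ((554.2490844726562, -230.0518341064453), 44.29199981689453)
```

View pics/jar.png

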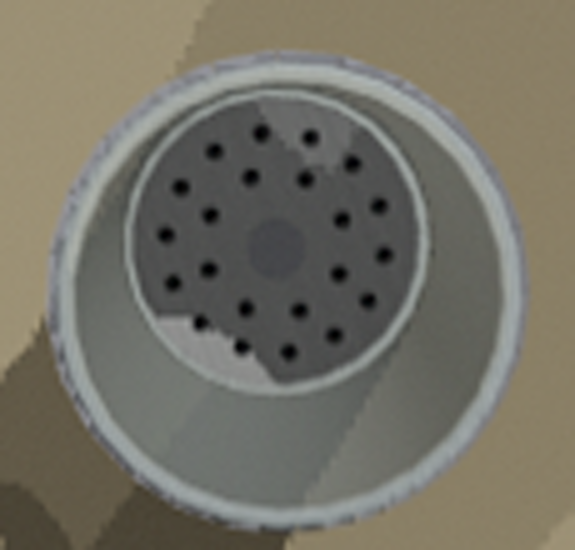

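The crop shows the knob centre at about (276,248), which is full-image (260,139.6). The rim is concentric at about (262,148). The wrist trivet estimate differs from the scene one by 9 mm, so I'm re-checking with the arm settled.

```bash
cat >> h.py <<'E'
def fit(X):
    X=X[:,:2];A=np.c_[2*X,np.ones(len(X))];s=np.linalg.lstsq(A,(X**2).sum(1),rcond=None)[0]
    return np.round(s[:2]*1000,1),round(1000*np.sqrt(s[2]+s[0]**2+s[1]**2),1)
E
python3 - <<'E'
from h import *
o=observe(); togo([0.545,-0.224,0.28],6.2,o); print(np.round(o['qd'],3),o['t'])
im,d=snapshot('wrist'); cv2.imwrite('pics/w2.png',im)
c=cam('wrist');R,t=pose(c,o)
old=cv2.imread('pics/w1.png')
print('shift w1->w2',cv2.phaseCorrelate(cv2.cvtColor(old,6).astype('float64'),cv2.cvtColor(im,6).astype('float64')))
hsv=cv2.cvtColor(im,cv2.COLOR_BGR2HSV)
m=((hsv[...,1]>110)&(hsv[...,2]<150)).astype('uint8'); m[:, 170:]=0
k=max(cv2.findContours(m,0,cv2.CHAIN_APPROX_NONE)[0],key=cv2.contourArea)[:,0]
print('trivet',fit(onplane(c,R,t,k,.01)),k.min(0),k.max(0))
print('knob',onplane(c,R,t,[260.2,139.6],.030))
g=cv2.cvtColor(im,6); 
# disc dark mask
m=(g<105).astype('uint8'); m[:100]=0;m[175:]=0;m[:,:225]=0;m[:,298:]=0
P=cloud(c,R,t,d)
Q=P[95:200,210:315].reshape(-1,3)
q=Q[(Q[:,2]>.124)&(Q[:,2]<.136)]; print('rim',fit(q),q.mean(0))
for n in ('scene','side'):
    c=cam(n);R,t=pose(c); im=cv2.imread(f'pics/{n}0.png'); hsv=cv2.cvtColor(im,cv2.COLOR_BGR2HSV)
    m=((hsv[...,1]>110)&(hsv[...,2]<140)).astype('uint8'); b=(250,185,300,228) if n=='scene' else (228,218,284,252)
    z=np.zeros_like(m); z[b[1]:b[3],b[0]:b[2]]=m[b[1]:b[3],b[0]:b[2]]
    k=max(cv2.findContours(z,0,cv2.CHAIN_APPROX_NONE)[0],key=cv2.contourArea)[:,0]
    print(n,fit(onplane(c,R,t,k,.01)))
    P=cloud(c,R,t,np.load(f'pics/{n}0.npy')); b=(185,145,232,210) if n=='scene' else (258,148,308,210)
    Q=P[b[1]:b[3],b[0]:b[2]].reshape(-1,3); q=Q[(Q[:,2]>.124)&(Q[:,2]<.136)]; print('rim',len(q),fit(q))
E
```

```text
pos [ 0.5283 -0.2248  0.2812] yaw 6.56 tilt [ 3.0e-04  1.2e-03 -1.0e+00] shift units [0.0667 0.0043 0.0047] turn 0.0124
[ 0.049 -0.004  0.058  0.007  0.016  0.005  0.012] 1.45
shift w1->w2 ((-0.17411001028693818, -0.022495680756378533), 0.5596294701100092)
trivet (array([536.7,   6.7]), np.float64(64.3)) [52 87] [140 176]
knob [[ 0.55518272 -0.23038487  0.03      ]]
rim (array([ 557.3, -225.8]), np.float64(46.7)) [ 0.55921993 -0.22574101  0.12859977]
scene (array([538.2,  11.9]), np.float64(62.7))
rim 158 (array([ 557.4, -221.8]), np.float64(46.3))
side (array([530.3,  12.2]), np.float64(64.8))
rim 159 (array([ 553.9, -225.3]), np.float64(46.1))
```

Request:
{"fn": "servo_tool", "kwargs": {
  "motion": [
    [0.03,-0.2,-0.08,0,0,0.012],
    [0.03,-0.23,0,0,0,0],
    [0.03,-0.23,0,0,0,0],
    [0.03,-0.23,0,0,0,0],
    [0.03,-0.23,0,0,0,0],
    [0.03,-0.23,0,0,0,0],
    [0.03,-0.23,0,0,0,0],
    [0.02,-0.2,0,0,0,0],
    [0,0,0,0,0,0],
    [0,0,0,0,0,0]
  ]
}}

```text
t: 2.75
position: [0.539, 0.2181, 0.3008]
eef_rot: [3.136, 0.157, -0.001]
contact_force: [-0.1, -0.0, -0.2]
opening: 0.0852
gripper_force: 0.0
```

```bash
python3 - <<'E'
from h import *
o=observe(); print(o['t'],np.round(o['joint_pos'],3),np.abs(o['qd']).max()); togo([0.5375,0.2235,0.28],6.2,o)
im,d=snapshot('wrist'); cv2.imwrite('pics/w3.png',im); np.save('pics/w3.npy',d)
c=cam('wrist');R,t=pose(c,o);P=cloud(c,R,t,d);hsv=cv2.cvtColor(im,cv2.COLOR_BGR2HSV)
print('expected handle px',proj(c,R,t,[.5375,.2235,.221]))
m=(P[...,2]>.215)&(P[...,2]<.228)&(hsv[...,1]>60)
n,l,s,cc=cv2.connectedComponentsWithStats(m.astype('uint8')); i=1+s[1:,4].argmax(); Q=P[l==i]
print(s[i],Q.mean(0),cv2.minAreaRect((Q[:,:2]*1000).astype('float32')))
m=(P[...,2]>.155)&(P[...,2]<.172)&(hsv[...,1]<60)
n,l,s,cc=cv2.connectedComponentsWithStats(m.astype('uint8')); i=1+s[1:,4].argmax(); Q=P[l==i]
print('arms',s[i],Q.mean(0),cv2.minAreaRect((Q[:,:2]*1000).astype('float32')))
E
```

```text
2.75 [ 0.173  0.382 -0.783  1.637  0.283  1.242 -2.138] 0.022956176067731784
pos [0.539  0.2181 0.3008] yaw 5.72 tilt [-5.0e-04 -1.8e-03 -1.0e+00] shift units [-0.0036 -0.0223  0.0831] turn -0.0168
expected handle px [[246.63659869 195.06013325]]
[ 227  168   42   50 1840] [0.53984144 0.22252626 0.22094614] ((538.5697021484375, 222.56497192382812), (39.9423828125, 31.914609909057617), 10.159189224243164)
arms [ 224  107   46   94 2015] [0.57931137 0.22862204 0.16468903] ((560.5311279296875, 226.48045349121094), (91.5960693359375, 43.755859375), 5.9610514640808105)
```

View pics/w3.png

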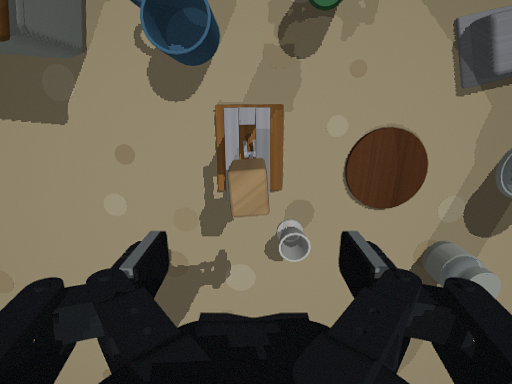

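The wrist view shows the handle at (249,190), yawed about 4° relative to the stand. The slot runs up the image, and the egg cup at (293,240) is well below. The fingers have a clear descent.

Request:
{"fn": "servo_tool", "kwargs": {
  "motion": [
    [0.002,-0.018,0,0,0,-0.156],
    [0,0,0.1,0,0,0],
    [0,0,0.11,0,0,0],
    [0,0,0.11,0,0,0],
    [0,0,0.1,0,0,0],
    [0,0,0.06,0,0,0],
    [0,0,0.03,0,0,0],
    [0,0,0,0,0,0],
    [0,0,0,0,0,0]
  ]
}}

```text
t: 3.92
position: [0.539, 0.2252, 0.1747]
eef_rot: [-3.129, -0.283, -0.002]
contact_force: [0.2, -0.3, 0.2]
opening: 0.0855
gripper_force: 0.0
```

```bash
python3 - <<'E'
from h import *
o=observe(); print(o['t'],np.round(o['joint_pos'],3),np.abs(o['qd']).max()); togo([0.5386,0.2226,0.173],10.2,o)
E
```

```text
3.925 [ 0.12   0.517 -0.74   1.768  0.404  1.014 -2.164] 0.0036962869588505996
pos [0.539  0.2252 0.1747] yaw 10.32 tilt [ 1.5e-03  5.0e-04 -1.0e+00] shift units [-0.0036  0.0101  0.0069] turn 0.0043
```

Request:
{"fn": "servo_tool", "kwargs": {
  "motion": [
    [-0.003,0.01,0.004,0,0,0],
    [0,0,0,0,0,0],
    [0,0,0,0,0,0]
  ]
}}

```text
t: 4.3
position: [0.5382, 0.2224, 0.173]
eef_rot: [3.129, 0.283, 0.001]
contact_force: [-0.2, 0.4, 0.3]
opening: 0.0851
gripper_force: 0.0
```

Request:
{"fn": "servo_tool", "kwargs": {
  "motion": [
    [0,0,0,0,0,0],
    [0,0,0,0,0,0],
    [0,0,0,0,0,0],
    [0,0,0,0,0,0],
    [0,0,0,0,0,0],
    [0,0,0,0,0,0]
  ],
  "gripper": 1
}}

```text
t: 5.05
position: [0.5382, 0.2226, 0.173]
eef_rot: [-3.129, -0.283, -0.001]
contact_force: [-0.0, 1.2, 0.3]
opening: 0.0313
gripper_force: 59.7
```

```bash
python3 - <<'E'
from h import *
o=observe(); print(o['t'],np.abs(o['qd']).max(),o['gripper_force'],o['opening'],o['contact_force']); togo([0.5386,0.2226,0.173],10.2,o)
E
```

```text
5.05 0.0020775590485675745 59.68380331993103 0.03134578106118982 [-0.04797534  1.19014114  0.25074354]
pos [0.5382 0.2226 0.173 ] yaw 10.34 tilt [ 3.e-04  2.e-04 -1.e+00] shift units [ 0.0014  0.0002 -0.0002] turn 0.0048
```

Request:
{"fn": "servo_tool", "kwargs": {
  "motion": [
    [0,0,-0.024,0,0,0],
    [0,0,0,0,0,0],
    [-0.03,-0.004,0,0,0,0],
    [-0.06,-0.006,0,0,0,0],
    [-0.06,-0.005,0,0,0,0],
    [-0.06,-0.005,0,0,0,0],
    [-0.04,-0.003,0,0,0,0],
    [0,0,0,0,0,0]
  ]
}}

```text
t: 6.05
position: [0.475, 0.2167, 0.179]
eef_rot: [3.128, 0.284, 0.001]
contact_force: [0.7, -0.3, -1.7]
opening: 0.0312
gripper_force: 59.4
```

```bash
python3 - <<'E'
from h import *
o=observe(); print(o['t'],np.abs(o['qd']).max(),o['gripper_force'],o['opening'],o['contact_force'],o['torque']); togo([0.516,-0.2255,0.32],10.34,o)
E
```

```text
6.05 0.029843045816662396 59.40875172615051 0.031197902732810024 [ 0.69645067 -0.32091701 -1.70585447] [0.03533077 0.00869586 0.00627913]
pos [0.475  0.2167 0.179 ] yaw 10.36 tilt [ 4.e-04 -6.e-04 -1.e+00] shift units [-0.1567  1.7699 -0.5628] turn 0.0009
```

Request:
{"fn": "servo_tool", "kwargs": {
  "motion": [
    [0,0,-0.12,0,0,0],
    [0,0,-0.16,0,0,0],
    [0,0.05,-0.16,0,0,0],
    [0,0.1,-0.12,0,0,0],
    [-0.02,0.17,0,0,0,0],
    [-0.02,0.2,0,0,0,0],
    [-0.02,0.2,0,0,0,0],
    [-0.02,0.2,0,0,0,0],
    [-0.02,0.2,0,0,0,0],
    [-0.02,0.2,0,0,0,0]
  ]
}}

```text
t: 7.3
position: [0.5057, -0.1152, 0.3192]
eef_rot: [3.128, 0.282, 0.002]
contact_force: [0.9, 0.3, -1.4]
opening: 0.0312
gripper_force: 59.7
```

Request:
{"fn": "servo_tool", "kwargs": {
  "motion": [
    [-0.02,0.2,0,0,0,0],
    [-0.02,0.17,0,0,0,0],
    [-0.02,0.08,0,0,0,0],
    [0,0,0,0,0,0],
    [0,0,0,0,0,0],
    [0,0,0,0,0,0]
  ]
}}

```text
t: 8.05
position: [0.5112, -0.2243, 0.3191]
eef_rot: [-3.128, -0.288, -0.001]
contact_force: [0.0, 0.5, -1.4]
opening: 0.0313
gripper_force: 59.7
```

```bash
python3 - <<'E'
from h import *
o=observe(); print(o['t'],np.abs(o['qd']).max(),np.round(o['joint_pos'],3),o['opening'],o['contact_force']); togo([0.516,-0.2255,0.32],10.34,o)
for n in ('wrist','side','scene'):
    im,d=snapshot(n); cv2.imwrite(f'pics/{n}4.png',im); np.save(f'pics/{n}4.npy',d)
o=observe(); togo([0.516,-0.2255,0.32],10.34,o)
ax=np.array(o['position'])
for n in ('side','scene'):
    c=cam(n);R,t=pose(c)
    for L in (0,126,136,146): print(n,L,np.round(proj(c,R,t,ax-[0,0,.008+L/1000])[0],1))
im=cv2.imread('pics/wrist4.png'); s=cv2.imread('pics/side4.png')
c=cam('side');R,t=pose(c); u,v=proj(c,R,t,ax-[0,0,.136])[0].astype(int)
crop=cv2.resize(s[v-40:v+20,u-25:u+25],None,fx=6,fy=6,interpolation=2); print(u,v)
z=np.zeros((384,512+300,3),np.uint8);z[:,:512]=im; z[:360,512:]=crop; cv2.imwrite('pics/v4.png',z[:,:800])
E
```

```text
8.05 0.007981353049586703 [ 0.853  0.278 -0.594  1.673  0.163  1.24  -1.164] 0.031349564706317605 [ 0.02745569  0.50510207 -1.42599714]
pos [ 0.5112 -0.2243  0.3191] yaw 10.52 tilt [ 5.e-04  2.e-04 -1.e+00] shift units [ 0.0179  0.0082 -0.0034] turn 0.0062
pos [ 0.511  -0.2254  0.3191] yaw 10.43 tilt [ 3.e-04 -2.e-04 -1.e+00] shift units [ 0.0198  0.0039 -0.0037] turn 0.0032
side 0 [297.6 118.8]
side 126 [295.8 155. ]
side 136 [295.7 157.8]
side 146 [295.5 160.5]
scene 0 [207.2 122.5]
scene 126 [210.9 149. ]
scene 136 [211.1 150.9]
scene 146 [211.4 152.8]
295 155
```

View pics/v4.png

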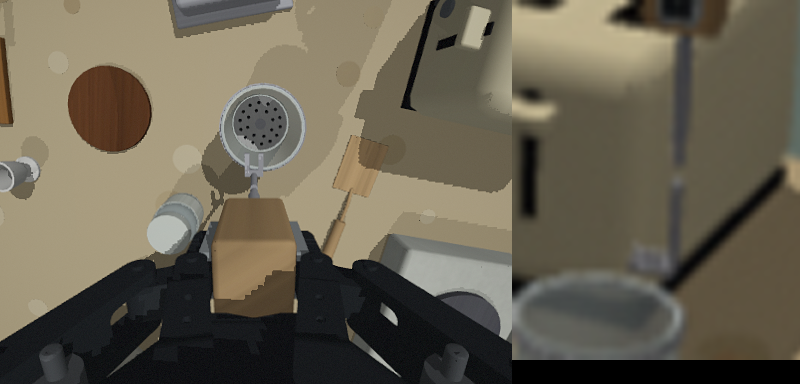

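In the wrist view the fork prongs point up the image, spanning (247–262, 152–175), and the knob is at about (260,124). In the side crop the shaft ends near row 161, so the shaft is near its longest.

```bash
python3 - <<'E'
from h import *
o=observe(); c=cam('wrist');R,t=pose(c,o); im=cv2.imread('pics/wrist4.png'); d=np.load('pics/wrist4.npy'); P=cloud(c,R,t,d)
m=np.zeros(d.shape,bool); m[145:185,240:270]=1; m&=(P[...,2]>.14)&(P[...,2]<.2)
Q=P[m]; M=Ro.from_rotvec(o['eef_rot']).as_matrix(); q=(Q-o['position'])@M*1000
f=q[q[:,0]>5]
print('foot tool coords: n',len(f),'x',np.percentile(f[:,0],[2,50,98]),'y',np.percentile(f[:,1],[2,50,98]),'z',np.percentile(f[:,2],[2,10,50,90,98]))
for a in range(0,28,4):
    g=q[(q[:,0]>=a)&(q[:,0]<a+4)]
    if len(g): print(a,len(g),'y',g[:,1].min().round(1),g[:,1].max().round(1),g[:,1].mean().round(1),'z',np.median(g[:,2]).round(1))
# knob by dark-blue-ish patch & disc outline
J=P[80:180,215:310].reshape(-1,3); rim=J[(J[:,2]>.124)&(J[:,2]<.134)]; print('rim',fit(rim),len(rim))
hsv=cv2.cvtColor(im,cv2.COLOR_BGR2HSV)
print(hsv[124,252:270].tolist())
c2=np.array(onplane(c,R,t,[260,124],.03)); print('knob',c2)
n='side';cs=cam(n);Rs,ts=pose(cs);ds=np.load('pics/side4.npy');Ps=cloud(cs,Rs,ts,ds)
B=Ps[120:166,285:302].reshape(-1,3); b=B[np.linalg.norm(B[:,:2]-o['position'][:2],axis=1)<.03]; print('side zmin',np.round(np.percentile(b[:,2],[0,2,5,10]),4),'foot x/y',b[b[:,2]<.19].mean(0) if (b[:,2]<.19).any() else '')
cv2.imwrite('pics/c4.png',cv2.resize(im[80:185,210:315],None,fx=5,fy=5,interpolation=2))
E
```

```text
foot tool coords: n 213 x [ 5.06606063 13.45761467 23.19119104] y [-8.81870957  0.33365883  8.49170036] z [142.0858237  143.3232632  144.82080225 146.52284557 149.65202785]
0 86 y -8.9 8.5 -0.0 z 144.4
4 64 y -8.9 8.5 -0.4 z 145.0
8 39 y -8.8 8.5 -0.0 z 144.7
12 40 y -8.8 8.5 -0.2 z 145.1
16 40 y -8.8 8.4 -0.2 z 144.8
20 43 y -8.8 9.3 0.5 z 143.5
rim (array([ 557., -227.]), np.float64(46.8)) 1407
[[150, 3, 88], [0, 0, 90], [0, 0, 91], [110, 18, 84], [110, 9, 82], [113, 12, 83], [114, 15, 84], [105, 12, 83], [113, 12, 85], [105, 12, 83], [120, 9, 84], [120, 9, 81], [105, 12, 82], [120, 12, 84], [60, 3, 92], [30, 6, 91], [75, 6, 91], [90, 6, 90]]
knob [[ 0.55690244 -0.22652181  0.03      ]]
side zmin [0.1671 0.1678 0.1701 0.1707] foot x/y [ 0.5173303  -0.22146111  0.17322867]
```

View pics/c4.png

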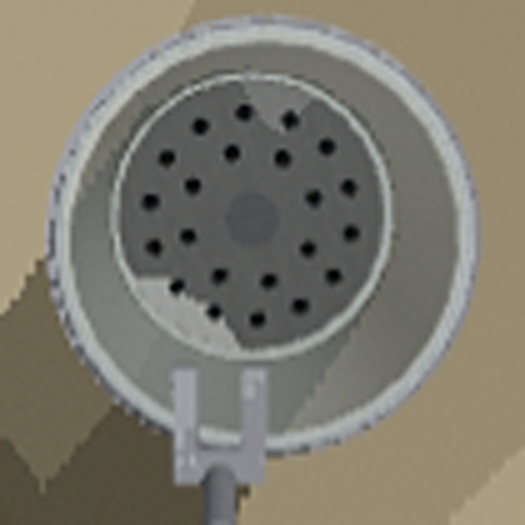

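The crop shows the knob centred at (251,220) and the fork pointing straight up, so about 9 mm of sideways shift is needed. I'm aligning before going down.

Request:
{"fn": "servo_tool", "kwargs": {
  "motion": [
    [0.02,0.019,0,0,0,0],
    [0.02,0.019,0.02,0,0,0],
    [0,0,0.04,0,0,0],
    [0,0,0.04,0,0,0],
    [0,0,0,0,0,0],
    [0,0,0,0,0,0],
    [0,0,0,0,0,0]
  ]
}}

```text
t: 9.07
position: [0.5225, -0.2341, 0.2943]
eef_rot: [3.128, 0.283, 0.001]
contact_force: [-0.5, -0.1, -1.3]
opening: 0.0314
gripper_force: 59.7
```

```bash
python3 - <<'E'
from h import *
o=observe(); print(o['t'],np.abs(o['qd']).max(),o['contact_force'])
im,d=snapshot('wrist'); c=cam('wrist');R,t=pose(c,o); P=cloud(c,R,t,d); cv2.imwrite('pics/w5.png',im)
M=Ro.from_rotvec(o['eef_rot']).as_matrix()
J=P.reshape(-1,3); J=J[np.linalg.norm(J[:,:2]-[.557,-.227],axis=1)<.056]; rim=J[(J[:,2]>.124)&(J[:,2]<.134)]; f=fit(rim); print('rim',f)
hsv=cv2.cvtColor(im,cv2.COLOR_BGR2HSV)
u,v=proj(c,R,t,[.5569,-.2265,.03])[0]; print('pred knob px',u,v)
yy,xx=np.mgrid[0:384,0:512]; m=((hsv[...,0]>95)&(hsv[...,0]<130)&(hsv[...,1]>=6)&(hsv[...,2]<100)&(np.hypot(xx-u,yy-v)<12)).astype('uint8')
n,l,s,cc=cv2.connectedComponentsWithStats(cv2.medianBlur(m,3)); i=1+s[1:,4].argmax(); print(s[i],cc[i])
K=onplane(c,R,t,cc[i],.03)[0]; print('knob',K,'tool mm',np.round((K-o['position'])@M*1000,1))
togo([K[0],K[1],.172],10.34,o)
X=np.r_[f[0]/1000,.13]; print('jar in tool',np.round((X-o['position'])@M*1000,1))
E
```

```text
9.075 0.002271335956541113 [-0.53301834 -0.13910479 -1.31097828]
rim (array([ 557.3, -225.8]), np.float64(46.7))
pred knob px 252.62281307360317 132.10607622265746
[247 126  11  11 103] [251.76699029 131.        ]
knob [ 0.55818632 -0.22505325  0.03      ] tool mm [ 36.6  -2.7 264.3]
pos [ 0.5225 -0.2341  0.2943] yaw 10.34 tilt [ 7.e-04 -4.e-04 -1.e+00] shift units [ 0.1466 -0.0103  0.4892] turn -0.0001
jar in tool [ 35.6  -2.  164.3]
```

Request:
{"fn": "servo_tool", "kwargs": {
  "motion": [
    [0.006,-0.0095,0,0,0,0],
    [0,0,0.03,0,0,0],
    [0,0,0.08,0,0,0],
    [0,0,0.09,0,0,0],
    [0,0,0.09,0,0,0],
    [0,0,0.08,0,0,0],
    [0,0,0.06,0,0,0],
    [0,0,0.04,0,0,0],
    [0,0,0.018,0,0,0],
    [0,0,0,0,0,0]
  ]
}}

```text
t: 10.38
position: [0.5235, -0.2315, 0.1719]
eef_rot: [3.129, 0.283, 0.0]
contact_force: [0.4, -0.1, -0.6]
opening: 0.0317
gripper_force: 59.7
```

Request:
{"fn": "servo_tool", "kwargs": {
  "motion": [
    [0,0,0,0,0,0],
    [0,0,0.004,0,0,0],
    [0,0,0.004,0,0,0],
    [0,0,0.004,0,0,0],
    [0,0,0,0,0,0]
  ]
}}

```text
t: 11.0
position: [0.5233, -0.2315, 0.1687]
eef_rot: [-3.129, -0.283, 0.0]
contact_force: [-0.2, 0.5, -1.2]
opening: 0.0311
gripper_force: 59.7
```

```bash
python3 - <<'E'
from h import *
o=observe(); print(o['t'],np.abs(o['qd']).max(),o['contact_force'],o['torque']); togo([.5578,-.2255,.164],10.34,o)
E
```

```text
11.0 0.0026808893892862644 [-0.22171398  0.53287101 -1.24958775] [ 0.00926505 -0.04001329  0.05323518]
pos [ 0.5233 -0.2315  0.1687] yaw 10.33 tilt [-1.e-04  1.e-04 -1.e+00] shift units [0.1402 0.0013 0.0189] turn -0.0003
```

Request:
{"fn": "servo_tool", "kwargs": {
  "motion": [
    [0,0,0.004,0,0,0],
    [0,0,0.002,0,0,0],
    [0,0,0,0,0,0],
    [0,0,0,0,0,0]
  ]
}}

```text
t: 11.5
position: [0.5233, -0.2314, 0.1673]
eef_rot: [3.129, 0.283, 0.0]
contact_force: [-0.1, -0.7, -1.1]
opening: 0.0313
gripper_force: 59.7
```

Request:
{"fn": "servo_tool", "kwargs": {
  "motion": [
    [0,0,0.004,0,0,0],
    [0,0,0,0,0,0],
    [0,0,0,0,0,0]
  ]
}}

```text
t: 11.88
position: [0.5233, -0.2315, 0.1663]
eef_rot: [3.129, 0.283, 0.0]
contact_force: [-0.6, -0.1, -1.1]
opening: 0.0314
gripper_force: 59.7
```

Request:
{"fn": "servo_tool", "kwargs": {
  "motion": [
    [0,0,0.004,0,0,0],
    [0,0,0,0,0,0],
    [0,0,0,0,0,0]
  ]
}}

```text
t: 12.25
position: [0.5233, -0.2315, 0.1653]
eef_rot: [3.129, 0.283, 0.0]
contact_force: [-0.3, 0.2, -1.7]
opening: 0.0313
gripper_force: 59.7
```

Request:
{"fn": "servo_tool", "kwargs": {
  "motion": [
    [0,0,0.003,0,0,0],
    [0,0,0,0,0,0],
    [0,0,0,0,0,0]
  ]
}}

```text
t: 12.62
position: [0.5233, -0.2315, 0.1646]
eef_rot: [3.129, 0.283, 0.0]
contact_force: [1.0, 0.7, -1.3]
opening: 0.031
gripper_force: 59.7
```

Request:
{"fn": "servo_tool", "kwargs": {
  "motion": [
    [0,0,0.003,0,0,0],
    [0,0,0,0,0,0],
    [0,0,0,0,0,0]
  ]
}}

```text
t: 13.0
position: [0.5235, -0.2315, 0.164]
eef_rot: [3.129, 0.283, 0.001]
contact_force: [-0.4, 0.3, 0.4]
opening: 0.031
gripper_force: 59.8
```

Request:
{"fn": "servo_tool", "kwargs": {
  "motion": [
    [0,0,0.003,0,0,0],
    [0,0,0,0,0,0],
    [0,0,0,0,0,0]
  ]
}}

```text
t: 13.38
position: [0.5236, -0.2316, 0.1634]
eef_rot: [3.129, 0.283, 0.001]
contact_force: [-1.0, -0.6, 3.2]
opening: 0.0312
gripper_force: 60.1
```

Contact found at TCP z of about 0.1643. I'm lifting 1.3 mm and checking lateral alignment before sliding in.

Request:
{"fn": "servo_tool", "kwargs": {
  "motion": [
    [0,0,-0.0088,0,0,0],
    [0,0,0,0,0,0],
    [0,0,0,0,0,0]
  ]
}}

```text
t: 13.75
position: [0.523, -0.2314, 0.1649]
eef_rot: [-3.128, -0.283, 0.001]
contact_force: [-0.2, -0.1, -2.1]
opening: 0.0316
gripper_force: 59.9
```

```bash
python3 - <<'E'
from h import *
o=observe(); print(o['t'],np.abs(o['qd']).max(),o['contact_force'])
im,d=snapshot('wrist'); cv2.imwrite('pics/w6.png',im);np.save('pics/w6.npy',d); c=cam('wrist');R,t=pose(c,o)
togo([.5578,-.2255,.1656],10.34,o); M=Ro.from_rotvec(o['eef_rot']).as_matrix()
for K in ([35,0,135.6],[23,0,143]): print(proj(c,R,t,np.array(o['position'])+M@np.array(K)/1000))
cv2.imwrite('pics/c6.png',cv2.resize(im[20:160,180:320],None,fx=4,fy=4,interpolation=2))
E
```

```text
13.75 0.001019126452720167 [-0.21423739 -0.06155794 -2.09163134]
pos [ 0.523  -0.2314  0.1649] yaw 10.33 tilt [-6.e-04  4.e-04 -1.e+00] shift units [ 0.1412  0.0018 -0.003 ] turn -0.0003
[[253.68029138 142.61191476]]
[[253.67693426 153.82847443]]
```

View pics/c6.png

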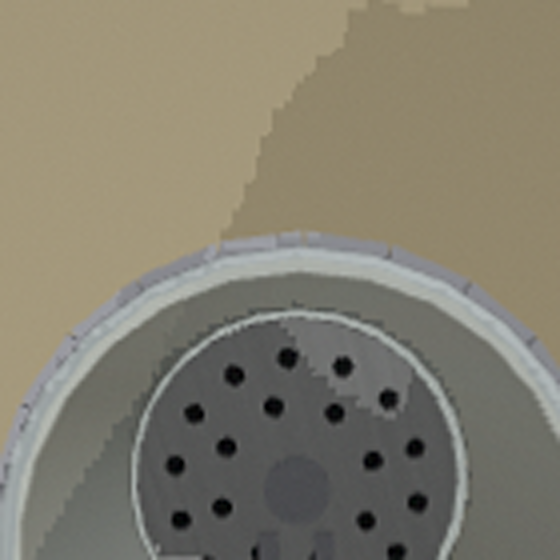

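The crop shows the knob at (297,490), px (254.3,142.5), and the prongs centred near px 253.5. It needs 0.7 mm sideways, with 35 mm from axis to knob.

Request:
{"fn": "servo_tool", "kwargs": {
  "motion": [
    [0,0.003,-0.0035,0,0,0],
    [0,0,0,0,0,0],
    [0.014,0,0,0,0,0],
    [0.018,0,0,0,0,0],
    [0.018,0,0,0,0,0],
    [0.018,0,0,0,0,0],
    [0.012,0,0,0,0,0],
    [0,0,0,0,0,0]
  ]
}}

```text
t: 14.8
position: [0.5434, -0.2284, 0.1661]
eef_rot: [-3.129, -0.283, -0.0]
contact_force: [-0.6, 0.3, -1.4]
opening: 0.0314
gripper_force: 59.9
```

```bash
python3 - <<'E'
from h import *
o=observe(); print(o['t'],np.abs(o['qd']).max(),o['contact_force'],o['torque']); togo([.523,-.2314,.1656],10.34,o)
E
```

```text
14.8 0.006201856587392885 [-0.60771333  0.27038946 -1.37687167] [ 0.04799915  0.01403571 -0.05067043]
pos [ 0.5434 -0.2284  0.1661] yaw 10.35 tilt [ 1.e-04  1.e-04 -1.e+00] shift units [-0.0823 -0.003   0.002 ] turn 0.0004
```

Request:
{"fn": "servo_tool", "kwargs": {
  "motion": [
    [0.006,0,0.001,0,0,0],
    [0.006,0,0,0,0,0],
    [0.004,0,0,0,0,0],
    [0,0,0,0,0,0]
  ]
}}

```text
t: 15.3
position: [0.5469, -0.228, 0.1659]
eef_rot: [3.129, 0.283, -0.001]
contact_force: [-0.7, -0.5, -1.2]
opening: 0.0316
gripper_force: 59.9
```

```bash
python3 - <<'E'
from h import *
o=observe(); print(o['t'],np.abs(o['qd']).max(),o['contact_force'],o['torque']); togo([.523,-.2314,.1656],10.34,o)
im,d=snapshot('wrist'); cv2.imwrite('pics/w7.png',im);np.save('pics/w7.npy',d); c=cam('wrist');R,t=pose(c,o); M=Ro.from_rotvec(o['eef_rot']).as_matrix()
P=cloud(c,R,t,d)
g=cv2.cvtColor(im,6); m=(g>150)
# disc centre from its edge: disc depth points
q=(P.reshape(-1,3)-o['position'])@M*1000
for K in ([12,0,135.6],): u,v=proj(c,R,t,np.array(o['position'])+M@np.array(K)/1000)[0]; print('pred seated knob px',u,v)
hsv=cv2.cvtColor(im,cv2.COLOR_BGR2HSV)
print(hsv[int(v)-10:int(v)+12:2,int(u),:].tolist())
cv2.imwrite('pics/c7.png',cv2.resize(im[100:200,200:310],None,fx=5,fy=5,interpolation=2))
E
```

```text
15.3 0.0023210708087490197 [-0.6874951  -0.48363149 -1.18965833] [-0.06001662  0.1420774  -0.00654769]
pos [ 0.5469 -0.228   0.1659] yaw 10.33 tilt [-3.e-04 -1.e-04 -1.e+00] shift units [-0.0966 -0.0037  0.0011] turn -0.0003
pred seated knob px 253.6744985108491 166.08930897306197
[[30, 3, 82], [90, 7, 75], [120, 10, 77], [110, 10, 78], [130, 10, 77], [105, 13, 76], [113, 13, 76], [113, 13, 78], [113, 13, 78], [100, 10, 75], [120, 7, 69]]
```

Request:
{"fn": "servo_tool", "kwargs": {
  "motion": [
    [0.003,0,0,0,0,0],
    [0,0,0,0,0,0],
    [0,0,-0.006,0,0,0],
    [0,0,-0.006,0,0,0],
    [0,0,-0.008,0,0,0],
    [0,0,0,0,0,0],
    [0,0,0,0,0,0]
  ]
}}

```text
t: 16.23
position: [0.5479, -0.2276, 0.1708]
eef_rot: [-3.129, -0.283, -0.0]
contact_force: [0.3, -0.6, -3.7]
opening: 0.0314
gripper_force: 59.6
```

```bash
python3 - <<'E'
from h import *
o=observe(); print(o['t'],np.abs(o['qd']).max(),o['contact_force'],o['torque']); togo([.523,-.2314,.1656],10.34,o)
im,d=snapshot('wrist'); cv2.imwrite('pics/w8.png',im);np.save('pics/w8.npy',d); c=cam('wrist');R,t=pose(c,o); M=Ro.from_rotvec(o['eef_rot']).as_matrix()
cv2.imwrite('pics/c8.png',cv2.resize(im[90:210,200:310],None,fx=5,fy=5,interpolation=2))
hsv=cv2.cvtColor(im,cv2.COLOR_BGR2HSV)
yy,xx=np.mgrid[0:384,0:512]
m=((hsv[...,0]>95)&(hsv[...,0]<130)&(hsv[...,1]>=6)&(hsv[...,2]<100)&(np.hypot(xx-254,yy-166)<16)).astype('uint8')
n,l,s,cc=cv2.connectedComponentsWithStats(cv2.medianBlur(m,3)); print(s[1:],cc[1:])
P=cloud(c,R,t,d); q=((P.reshape(-1,3)-o['position'])@M*1000)
# disc plane : points near disc top tool z ~150
k=(q[:,2]>143)&(q[:,2]<153)&(np.hypot(q[:,0]-12,q[:,1])<36)&(np.hypot(q[:,0]-12,q[:,1])>12)&(q[:,0]>25)
A=np.c_[q[k][:,:2],np.ones(k.sum())]; s=np.linalg.lstsq(A,q[k][:,2],rcond=None)[0]; print('disc plane slopes,z0',s,k.sum())
E
```

```text
16.225 0.001599326251477747 [ 0.30834931 -0.62836498 -3.69936391] [0.00636595 0.02425713 0.0055904 ]
pos [ 0.5479 -0.2276  0.1708] yaw 10.34 tilt [ 1.e-04  2.e-04 -1.e+00] shift units [-0.1005 -0.003   0.0208] turn -0.0
[[244 153  20  28 429]] [[253.52680653 166.05128205]]
disc plane slopes,z0 [0. 0. 0.] 0
```

Wrist force rose by about 2.3 N, so the disc is on the fork. I'm lifting slowly and re-centring slightly.

Request:
{"fn": "servo_tool", "kwargs": {
  "motion": [
    [-0.006,0.002,-0.01,0,0,0],
    [0,0,-0.03,0,0,0],
    [0,0,-0.04,0,0,0],
    [0,0,-0.05,0,0,0],
    [0,0,-0.05,0,0,0],
    [0,0,-0.05,0,0,0],
    [0,0,-0.05,0,0,0],
    [0,0,-0.05,0,0,0],
    [0,0,-0.05,0,0,0],
    [0,0,-0.05,0,0,0]
  ]
}}

```text
t: 17.52
position: [0.5464, -0.2285, 0.2792]
eef_rot: [3.129, 0.283, 0.0]
contact_force: [-1.2, 0.3, -3.1]
opening: 0.0315
gripper_force: 59.6
```

Request:
{"fn": "servo_tool", "kwargs": {
  "motion": [
    [0,0,-0.05,0,0,0],
    [0,0,-0.05,0,0,0],
    [0,0,-0.04,0,0,0],
    [0,0,-0.03,0,0,0],
    [0,0,-0.01,0,0,0],
    [0,0,0,0,0,0],
    [0,0,0,0,0,0]
  ]
}}

```text
t: 18.4
position: [0.5461, -0.2285, 0.3229]
eef_rot: [-3.128, -0.283, 0.001]
contact_force: [-0.3, 0.1, -3.0]
opening: 0.0313
gripper_force: 59.6
```

```bash
python3 - <<'E'
from h import *
o=observe(); print(o['t'],np.abs(o['qd']).max(),o['contact_force'],o['torque']); togo([.537-.0118,.010-.002,.32],10.34,o)
im,d=snapshot('wrist'); cv2.imwrite('pics/w9.png',im);np.save('pics/w9.npy',d); c=cam('wrist');R,t=pose(c,o); M=Ro.from_rotvec(o['eef_rot']).as_matrix()
hsv=cv2.cvtColor(im,cv2.COLOR_BGR2HSV)
m=((hsv[...,0]<20)&(hsv[...,1]>110)&(hsv[...,2]<150)).astype('uint8'); m[200:]=0; m[:,200:]=0
k=max(cv2.findContours(m,0,cv2.CHAIN_APPROX_NONE)[0],key=cv2.contourArea)[:,0]; print('trivet',fit(onplane(c,R,t,k,.01)),k.min(0),k.max(0))
s,_=snapshot('side'); cv2.imwrite('pics/s9.png',s)
z=np.zeros((384,800,3),np.uint8); z[:,:450]=im[:,:450]; a=cv2.resize(s[90:218,235:350],None,fx=3,fy=3,interpolation=2); z[:,450:450+345]=a; cv2.imwrite('pics/v9.png',z)
E
```

```text
18.4 0.0013011639872012625 [-0.25210975  0.09870307 -3.02527309] [-0.03333544  0.01183797  0.03405227]
pos [ 0.5461 -0.2285  0.3229] yaw 10.33 tilt [-8.e-04  4.e-04 -1.e+00] shift units [ 0.0873 -0.9456  0.0119] turn -0.0002
trivet (array([536.9,   7.4]), np.float64(64.1)) [66 90] [146 171]
```

View pics/v9.png

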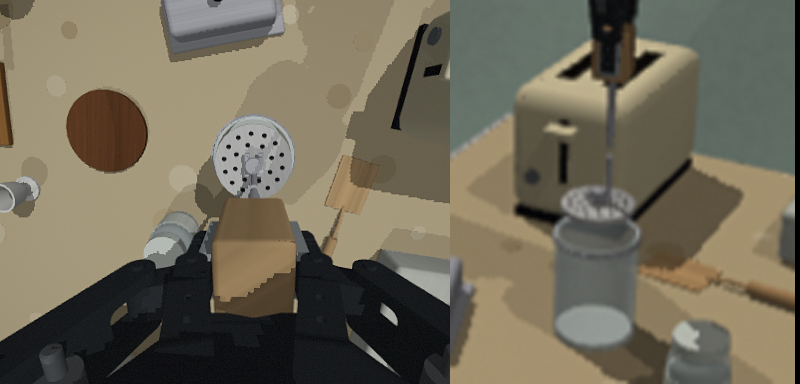

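The last picture shows the disc hanging level on the fork just above the jar rim, with the trivet at wrist pixel (107,131). Now I'll carry it over gently.

Request:
{"fn": "servo_tool", "kwargs": {
  "motion": [
    [0.002,-0.03,0,0,0,0],
    [0.005,-0.06,0,0,0,0],
    [0.01,-0.1,0,0,0,0],
    [0.01,-0.125,0,0,0,0],
    [0.01,-0.125,0,0,0,0],
    [0.01,-0.125,0,0,0,0],
    [0.01,-0.125,0,0,0,0],
    [0.01,-0.11,0,0,0,0],
    [0.01,-0.08,0,0,0,0],
    [0.01,-0.045,0,0,0,0]
  ]
}}

```text
t: 19.75
position: [0.5256, 0.0061, 0.3238]
eef_rot: [3.128, 0.289, 0.001]
contact_force: [0.6, -0.8, -3.4]
opening: 0.0314
gripper_force: 59.9
```

Request:
{"fn": "servo_tool", "kwargs": {
  "motion": [
    [0,-0.02,0,0,0,0],
    [0,0,0,0,0,0],
    [0,0,0.03,0,0,0],
    [0,0,0.06,0,0,0],
    [0,0,0.07,0,0,0],
    [0,0,0.07,0,0,0],
    [0,0,0.05,0,0,0],
    [0,0,0.03,0,0,0],
    [0,0,0,0,0,0],
    [0,0,0,0,0,0]
  ]
}}

```text
t: 21.0
position: [0.5259, 0.0079, 0.2464]
eef_rot: [3.129, 0.283, 0.002]
contact_force: [-0.1, -0.9, -3.2]
opening: 0.0315
gripper_force: 59.9
```

```bash
python3 - <<'E'
from h import *
o=observe(); print(o['t'],np.abs(o['qd']).max(),o['contact_force'],o['torque']); togo([.537-.0118,.010-.002,.1733],10.34,o)
im,d=snapshot('wrist'); cv2.imwrite('pics/w10.png',im);np.save('pics/w10.npy',d); c=cam('wrist');R,t=pose(c,o); M=Ro.from_rotvec(o['eef_rot']).as_matrix()
hsv=cv2.cvtColor(im,cv2.COLOR_BGR2HSV)
m=((hsv[...,0]<20)&(hsv[...,1]>110)&(hsv[...,2]<150)).astype('uint8'); m[180:]=0
k=max(cv2.findContours(m,0,cv2.CHAIN_APPROX_NONE)[0],key=cv2.contourArea)[:,0]; X=onplane(c,R,t,k,.01)
ok=np.linalg.norm(X[:,:2]-[.537,.01],axis=1)>.05; print('trivet',fit(X[ok]),k.min(0),k.max(0))
print('knob at',np.array(o['position'])+M@np.array([12,0,135])/1000)
n='scene'; s,_=snapshot(n); c=cam(n);R,t=pose(c); hsv=cv2.cvtColor(s,cv2.COLOR_BGR2HSV)
E
```

```text
21.0 0.006157503669691027 [-0.10054143 -0.93318549 -3.23305306] [-0.01323729 -0.01422707 -0.02848682]
pos [0.5259 0.0079 0.2464] yaw 10.34 tilt [ 0.0011 -0.     -1.    ] shift units [-0.0031 -0.0009  0.2926] turn -0.0001
trivet (array([543.2, 220.9]), np.float64(63.4)) [53 63] [133 167]
knob at [0.53787088 0.01006894 0.11145464]
```

Request:
{"fn": "servo_tool", "kwargs": {
  "motion": [
    [0,0,0.03,0,0,0],
    [0,0,0.05,0,0,0],
    [0,0,0.05,0,0,0],
    [0,0,0.05,0,0,0],
    [0,0,0.045,0,0,0],
    [0,0,0.03,0,0,0],
    [0,0,0.02,0,0,0],
    [0,0,0,0,0,0],
    [0,0,0,0,0,0]
  ]
}}

```text
t: 22.22
position: [0.5258, 0.0078, 0.1775]
eef_rot: [3.129, 0.283, 0.001]
contact_force: [-0.1, 0.2, -3.6]
opening: 0.0316
gripper_force: 59.9
```

Request:
{"fn": "servo_tool", "kwargs": {
  "motion": [
    [0,0,0.003,0,0,0],
    [0,0,0.003,0,0,0],
    [0,0,0.003,0,0,0],
    [0,0,0.003,0,0,0],
    [0,0,0,0,0,0],
    [0,0,0,0,0,0]
  ]
}}

```text
t: 22.98
position: [0.5256, 0.0078, 0.1743]
eef_rot: [3.129, 0.283, 0.0]
contact_force: [-0.1, 0.1, -1.3]
opening: 0.0316
gripper_force: 59.9
```

Request:
{"fn": "servo_tool", "kwargs": {
  "motion": [
    [0,0,0.004,0,0,0],
    [0,0,0.004,0,0,0],
    [0,0,0.004,0,0,0],
    [0,0,0.0045,0,0,0],
    [0,0,0,0,0,0],
    [0,0,0,0,0,0]
  ]
}}

```text
t: 23.72
position: [0.5254, 0.0078, 0.17]
eef_rot: [-3.129, -0.283, 0.0]
contact_force: [-0.2, 1.2, -1.6]
opening: 0.0314
gripper_force: 59.9
```

Request:
{"fn": "servo_tool", "kwargs": {
  "motion": [
    [-0.008,0,0,0,0,0],
    [-0.008,0,0,0,0,0],
    [-0.008,0,0,0,0,0],
    [-0.008,0,0,0,0,0],
    [0,0,0,0,0,0]
  ]
}}

```text
t: 24.35
position: [0.5174, 0.0063, 0.17]
eef_rot: [3.129, 0.283, -0.0]
contact_force: [-0.3, 0.1, -2.1]
opening: 0.0312
gripper_force: 59.9
```

```bash
python3 - <<'E'
from h import *
o=observe(); print(o['t'],np.abs(o['qd']).max(),o['contact_force'],o['torque']); togo([.5256,.0078,.1733],10.34,o)
im,d=snapshot('wrist'); cv2.imwrite('pics/w11.png',im);np.save('pics/w11.npy',d); c=cam('wrist');R,t=pose(c,o); P=cloud(c,R,t,d)
hsv=cv2.cvtColor(im,cv2.COLOR_BGR2HSV)
u,v=proj(c,R,t,[.5379,.01,.034])[0]; print(u,v)
J=P.reshape(-1,3); J=J[(np.linalg.norm(J[:,:2]-[.538,.01],axis=1)<.055)]
q=J[(J[:,2]>.0155)&(J[:,2]<.023)]; print('disc top',q.mean(0),len(q),cv2.minEnclosingCircle((q[:,:2]*1000).astype('float32')))
b=J[(J[:,2]>.03)&(J[:,2]<.04)]; print('knob',b.mean(0) if len(b) else None,len(b))
E
```

```text
24.35 0.0061267308195019615 [-0.27364239  0.1103294  -2.11792896] [ 0.0044134  -0.04580956 -0.02613769]
pos [0.5174 0.0063 0.17  ] yaw 10.33 tilt [-0.e+00 -1.e-04 -1.e+00] shift units [ 0.0333 -0.0001 -0.013 ] turn -0.0005
253.6755551370354 157.11704820354055
disc top [0.53918037 0.01110577 0.01831822] 4313 ((536.3734130859375, 10.445514678955078), 40.993988037109375)
knob [0.5354035  0.01031884 0.03437108] 230
```

Request:
{"fn": "servo_tool", "kwargs": {
  "motion": [
    [-0.02,0,0,0,0,0],
    [-0.03,0,0,0,0,0],
    [-0.03,0,0,0,0,0],
    [-0.02,0,0,0,0,0],
    [0,0,-0.05,0,0,0],
    [0,0,-0.12,0,0,0],
    [0,0,-0.11,0,0,0],
    [0,0,0,0,0,0]
  ]
}}

```text
t: 25.4
position: [0.4952, 0.0021, 0.2429]
eef_rot: [3.128, 0.283, 0.009]
contact_force: [0.1, 0.5, -1.6]
opening: 0.0311
gripper_force: 60.2
```

```bash
python3 - <<'E'
from h import *
o=observe(); print(o['t'],np.abs(o['qd']).max(),o['contact_force']); togo([.475,.2167,.24],10.34,o)
im,d=snapshot('wrist'); cv2.imwrite('pics/w12.png',im); c=cam('wrist');R,t=pose(c,o); P=cloud(c,R,t,d)
J=P.reshape(-1,3); J=J[(np.linalg.norm(J[:,:2]-[.537,.01],axis=1)<.075)]
q=J[(J[:,2]>.0155)&(J[:,2]<.023)]; print('disc',q.mean(0),cv2.minEnclosingCircle((q[:,:2]*1000).astype('float32')))
q=J[(J[:,2]>.006)&(J[:,2]<.013)]; print('trivet',cv2.minEnclosingCircle((q[:,:2]*1000).astype('float32')),q[:,2].mean())
E
```

```text
25.4 0.05297143470096463 [ 0.10512892  0.46779074 -1.63063709]
pos [0.4952 0.0021 0.2429] yaw 10.33 tilt [ 5.9e-03 -7.0e-04 -1.0e+00] shift units [ 0.0745 -0.8589  0.0103] turn -0.0003
disc [0.53818777 0.01093128 0.01829518] ((536.24462890625, 10.67626953125), 41.18794631958008)
trivet ((536.5198364257812, 8.434957504272461), 65.34711456298828) 0.010247998050183473
```

Disc is 2 mm off the trivet's centre, so it sits wholly on it. Now returning to the stand.

Request:
{"fn": "servo_tool", "kwargs": {
  "motion": [
    [0.005,-0.05,0,0,0,0],
    [0.01,-0.12,0,0,0,0],
    [0.012,-0.15,0,0,0,0],
    [0.012,-0.15,0,0,0,0],
    [0.012,-0.15,0,0,0,0],
    [0.012,-0.13,0,0,0,0],
    [0.01,-0.08,0,0,0,0],
    [0,-0.03,0,0,0,0],
    [0,0,0,0,0,0],
    [0,0,0,0,0,0]
  ]
}}

```text
t: 26.7
position: [0.4724, 0.2155, 0.2396]
eef_rot: [3.128, 0.281, -0.001]
contact_force: [0.5, 0.1, -0.7]
opening: 0.0314
gripper_force: 60.1
```

```bash
python3 - <<'E'
from h import *
o=observe(); print(o['t'],np.abs(o['qd']).max(),o['contact_force'],o['opening']); togo([.475,.2167,.1795],10.34,o)
E
```

```text
26.7 0.01007110242416627 [ 0.47821608  0.07125194 -0.66775654] 0.03143141640893745
pos [0.4724 0.2155 0.2396] yaw 10.26 tilt [-6.e-04 -8.e-04 -1.e+00] shift units [ 0.0112 -0.003   0.2405] turn -0.0029
```

Request:
{"fn": "servo_tool", "kwargs": {
  "motion": [
    [0.011,-0.003,0.03,0,0,0],
    [0,0,0.06,0,0,0],
    [0,0,0.07,0,0,0],
    [0,0,0.05,0,0,0],
    [0,0,0.03,0,0,0],
    [0,0,0,0,0,0],
    [0,0,0,0,0,0]
  ]
}}

```text
t: 27.58
position: [0.4752, 0.2182, 0.1804]
eef_rot: [-3.128, -0.283, -0.001]
contact_force: [0.9, -0.2, -1.4]
opening: 0.0316
gripper_force: 60.1
```

```bash
python3 - <<'E'
from h import *
o=observe(); print(o['t'],np.abs(o['qd']).max(),o['contact_force'],o['opening']); togo([.5382,.2226,.1795],10.34,o)
E
```

```text
27.575 0.007369947701707202 [ 0.862822   -0.22627635 -1.36620086] 0.03156448935965233
pos [0.4752 0.2182 0.1804] yaw 10.34 tilt [ 7.e-04  4.e-04 -1.e+00] shift units [0.2509 0.028  0.0037] turn 0.0
```

Request:
{"fn": "servo_tool", "kwargs": {
  "motion": [
    [0.03,0.003,0,0,0,0],
    [0.05,0.005,0,0,0,0],
    [0.06,0.006,0,0,0,0],
    [0.06,0.006,0,0,0,0],
    [0.035,0.004,0,0,0,0],
    [0.015,0.002,0,0,0,0],
    [0,0,0,0,0,0],
    [0,0,0,0,0,0]
  ]
}}

```text
t: 28.58
position: [0.5371, 0.2228, 0.18]
eef_rot: [3.129, 0.284, -0.001]
contact_force: [0.1, 0.4, -1.4]
opening: 0.0313
gripper_force: 60.1
```

```bash
python3 - <<'E'
from h import *
o=observe(); print(o['t'],np.abs(o['qd']).max(),o['contact_force'],o['torque']); togo([.5382,.2226,.173],10.34,o)
E
```

```text
28.575 0.003931513856770805 [ 0.08130591  0.41241795 -1.3642101 ] [ 0.05279418 -0.00105001  0.0140297 ]
pos [0.5371 0.2228 0.18  ] yaw 10.36 tilt [-4.e-04 -2.e-04 -1.e+00] shift units [0.0044 0.0014 0.0278] turn 0.0006
```

Lowering onto the arms, then releasing.

Request:
{"fn": "servo_tool", "kwargs": {
  "motion": [
    [0.004,0.001,0.008,0,0,0],
    [0,0,0.008,0,0,0],
    [0,0,0.006,0,0,0],
    [0,0,0.004,0,0,0],
    [0,0,0,0,0,0],
    [0,0,0,0,0,0]
  ]
}}

```text
t: 29.32
position: [0.5386, 0.2227, 0.1736]
eef_rot: [-3.129, -0.283, -0.0]
contact_force: [0.4, -0.4, -0.9]
opening: 0.0313
gripper_force: 60.1
```

Request:
{"fn": "servo_tool", "kwargs": {
  "motion": [
    [0,0,0.002,0,0,0],
    [0,0,0,0,0,0],
    [0,0,0,0,0,0]
  ]
}}

```text
t: 29.7
position: [0.5386, 0.2226, 0.173]
eef_rot: [3.129, 0.283, 0.0]
contact_force: [0.5, 0.5, -1.6]
opening: 0.0316
gripper_force: 60.1
```

Request:
{"fn": "servo_tool", "kwargs": {
  "motion": [
    [0,0,0.002,0,0,0],
    [0,0,0,0,0,0],
    [0,0,0,0,0,0]
  ]
}}

```text
t: 30.08
position: [0.5387, 0.2227, 0.1729]
eef_rot: [3.129, 0.283, 0.001]
contact_force: [-1.4, -2.0, 3.9]
opening: 0.0315
gripper_force: 60.7
```

Request:
{"fn": "servo_tool", "kwargs": {
  "motion": [
    [0,0,0.002,0,0,0],
    [0,0,0,0,0,0],
    [0,0,0,0,0,0]
  ]
}}

```text
t: 30.45
position: [0.5387, 0.2226, 0.1729]
eef_rot: [3.128, 0.283, 0.001]
contact_force: [-2.9, -2.6, 7.5]
opening: 0.0313
gripper_force: 61.4
```

Request:
{"fn": "servo_tool", "kwargs": {
  "motion": [
    [0,0,-0.003,0,0,0],
    [0,0,0,0,0,0],
    [0,0,0,0,0,0]
  ]
}}

```text
t: 30.82
position: [0.5387, 0.2226, 0.1729]
eef_rot: [3.129, 0.283, 0.0]
contact_force: [-2.2, -0.9, 4.4]
opening: 0.0315
gripper_force: 60.7
```

Request:
{"fn": "servo_tool", "kwargs": {
  "motion": [
    [0,0,0,0,0,0],
    [0,0,0,0,0,0],
    [0,0,0,0,0,0],
    [0,0,0,0,0,0],
    [0,0,0,0,0,0],
    [0,0,0,0,0,0]
  ],
  "gripper": -1
}}

```text
t: 31.58
position: [0.5387, 0.2226, 0.1728]
eef_rot: [-3.129, -0.283, -0.0]
contact_force: [-0.4, 0.1, -0.4]
opening: 0.0851
gripper_force: 0.0
```

Request:
{"fn": "servo_tool", "kwargs": {
  "motion": [
    [0,0,-0.05,0,0,0],
    [0,0,-0.12,0,0,0],
    [0,0,-0.15,0,0,0],
    [0,0,-0.15,0,0,0],
    [0,0,-0.1,0,0,0],
    [0,0,0,0,0,0],
    [0,0,0,0,0,0],
    [0,0,0,0,0,0]
  ]
}}

```text
t: 32.58
position: [0.538, 0.2222, 0.314]
eef_rot: [3.128, 0.283, -0.003]
contact_force: [0.2, -1.1, -0.2]
opening: 0.0855
gripper_force: 0.0
```

```bash
python3 - <<'E'
from h import *
o=observe(); print(o['t'],o['opening'],o['contact_force'])
im,d=snapshot('wrist'); cv2.imwrite('pics/w13.png',im); c=cam('wrist');R,t=pose(c,o);P=cloud(c,R,t,d);hsv=cv2.cvtColor(im,cv2.COLOR_BGR2HSV)
m=(P[...,2]>.213)&(P[...,2]<.228)&(hsv[...,1]>60)
n,l,s,cc=cv2.connectedComponentsWithStats(m.astype('uint8')); i=1+s[1:,4].argmax(); Q=P[l==i]
print(Q[:,2].mean(),cv2.minAreaRect((Q[:,:2]*1000).astype('float32')))
J=P.reshape(-1,3); J=J[(np.linalg.norm(J[:,:2]-[.537,.01],axis=1)<.075)]; q=J[(J[:,2]>.0155)&(J[:,2]<.023)]; print('disc',cv2.minEnclosingCircle((q[:,:2]*1000).astype('float32')))
for n in ('scene','side'):
    a=cv2.imread(f'pics/{n}0.png'); b,_=snapshot(n); df=(cv2.absdiff(a,b).max(2)>40).astype('uint8')
    k,l,s,cc=cv2.connectedComponentsWithStats(cv2.medianBlur(df,3)); print(n,[(s[i].tolist()) for i in range(1,k) if s[i,4]>25])
E
```

```text
32.575 0.08553746397456108 [ 0.18911446 -1.11168662 -0.23601086]
0.22093504027558983 ((539.2269897460938, 223.142333984375), (39.67775344848633, 31.515766143798828), 10.936163902282715)
disc ((536.484619140625, 10.827363014221191), 41.5471305847168)
scene [[309, 0, 43, 58, 1061], [347, 0, 8, 14, 42], [124, 9, 29, 45, 563], [362, 18, 67, 51, 1492], [417, 29, 22, 37, 281], [150, 34, 17, 15, 118], [184, 51, 96, 35, 1151], [359, 52, 36, 54, 1113], [340, 54, 14, 22, 157], [377, 90, 39, 16, 251], [332, 102, 85, 95, 3440], [362, 117, 6, 9, 36], [200, 182, 22, 18, 304], [262, 195, 25, 21, 413]]
side [[183, 1, 43, 43, 1443], [304, 0, 18, 6, 55], [420, 0, 15, 10, 47], [407, 15, 9, 17, 121], [186, 43, 14, 11, 70], [188, 53, 13, 41, 281], [480, 57, 12, 4, 26], [476, 65, 36, 12, 160], [407, 68, 19, 6, 64], [428, 69, 36, 11, 221], [404, 74, 22, 47, 611], [189, 97, 38, 69, 1774], [429, 137, 60, 76, 2321], [485, 150, 9, 8, 29], [192, 157, 18, 27, 270], [491, 160, 10, 21, 143], [482, 184, 30, 71, 803], [271, 192, 23, 12, 232], [242, 225, 28, 18, 401], [257, 311, 255, 73, 6461], [466, 339, 20, 15, 58]]
```

The picker hangs as it did before (same position, height and yaw), and the disc is on the trivet. The other changes in the images come from the arm and its shadow. Handing in.

```bash
python3 -c "
from rig import *
print(close_job())"
```

```text
the job is handed in; nothing more can be done
None
```

The drainer is on the trivet, about 2 mm off its centre and wholly on it; the picker is back on its stand within about 1 mm of where it was, and the job was handed in at about 33 s (no verdict was shown).

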